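Close the dowel tub for the night

ROBOT

A 6-joint arm with a two-finger parallel gripper is mounted at the origin on the work surface. World frame = base frame: x ahead of the robot, y to its left, z up, the work surface at z = 0. Lengths are in mm, angles in degrees, forces in N, time in s.
With the tool pointing down it reaches from about 300 to 850 mm from the base axis. Payload 4.2 kg.
Tool frame: the origin (TCP) lies on the centre line of the jaws, within the pads' length; the fingertips stand 14 mm ahead of it and the grasp point (between the pads) lies 5 mm behind it; z points along the fingers, y is the line along which they close (so a half turn about z gives the same grasp; the last joint's range is limited). The gripper opens to 91 mm and grips with 3 to 60 N. Pads are 32 mm wide; open, the fingers measure 118 mm over their backs; the gripper's body (76 mm by 178 mm) begins 60 mm behind the grasp point.
Start: joints at [65.203, 18.312, 89.639, -0, 72.044, -1.146], TCP at [230.679, 526.715, 227.976] pointing down, gripper open.
Joint ranges: [-177.97, 177.97], [-48.28, 115.42], [12.27, 149.76], [-77.06, 257.06], [2.81, 150.46], [-146.56, 146.56]. Speed limits (degrees/s): [147.25, 147.25, 180, 180, 180, 180].

INTERFACE

Orientations are given as [roll, pitch, yaw] about the fixed x, y, z axes, in that order (R = Rz(yaw) Ry(pitch) Rx(roll)).
In Python, from workcell import env gives the robot as it stands.
- The arm moves only by the tool arm_command, never from a script. Its argument "motion" is a list of rows, each an object with "offset": the shift along the tool's x, y, z in m, a list of three; "spin": the turn about the tool's z in rad. In form: [{"offset": [tx, ty, tz], "spin": spin}, ...]. A call has 1 to 5 rows; each row shifts and turns the commanded pose from where the row before left it, along the tool's axes as they then stand; what a row does not reach is not made up. A row lasts 1/8 s, in which the tool goes at most 62.5 mm and 10.7 degrees, less where a joint would pass 70% of its speed; a pose out of reach is approached as far as the arm can. A call with a gripper value outside its range is refused whole. "jaw" is the finger opening in m, from 0 to 0.0912, set as the call begins (left out, the last holds). The fingers move at their own pace and stop on an object; "newtons" is the grip in N (left out, the last holds). Time passes only in rows, so rows that do not move let the fingers close. It gives the time, the measured TCP pose, the force, the opening and the grip force at its end, in the units of the state.
- env.state(): the state, without advancing time (a new reading comes with each control period).
- env.grab_frame(name): name is "scene" or "top"; returns (picture, depth): 400x640x3 uint8, blue, green, red; 400x640 float32, mm along the optical axis (not along the pixel's ray), 0 where there is no reading.
- env.camera_model(name): a dict with "fx", "fy", "cx", "cy" (pixels), "k1" (the pictures are not rectified: a ray, as slopes to the right and down, at radius r is drawn at 1 + k1 r^2 times it, then the intrinsics apply), "eye" and "rotation" of the camera in the world. Camera axes: x right, y down, z forward; pixel columns grow to the right and rows downward; lengths in mm; the calibration is good to about 2 mm. A picture is of the moment at which its call begins. camera_model takes no time and is no camera call.
- env.job_done(): hands the job in; it is judged then, once.
Trained networks look in the newest picture that a camera, given by its name, has taken for a name from the list of things; names that differ only in an ending like _2 or _b are one class to them, and where a whole thing is asked for, a point or a joint stands for the part that bears it (a point fixed in the world has none). Each returns a list of dicts, best first, with "score" (0 to 1); they miss things now and then, are a little off and sometimes report something else, mostly with a low value. They report only what shows in the picture. A call takes as long as a camera call.
- env.boxes_of(camera, target): "bbox" ([left, top, right, bottom] in pixels, round what is visible of it).
- env.pinpoint(camera, target): "location" ([column, row] in pixels: a listed point, or the origin of a listed thing).
The state is a dict: "time_s": time; "qpos": joint angles; "qvel": joint speeds; "effort": joint torques, N m; "ee_pos": TCP position; "ee_rot": TCP orientation; "force": force on the tool from outside, world axes, zero at the start; "torque": the same for the moment, N m; "gripper_width": finger opening in mm; "gripper_force": force on a finger pad.
Only numpy, scipy, OpenCV 4.12 (cv2) and the standard library are available. Lean on these libraries where they do the work, as an engineer would, in place of code of your own. Each camera call takes 0.05 s, during which the arm holds its last target. There are 200 camera calls.

TASK

The dowels in the tub must stay dry overnight. Lift the loose plywood dust cover off the tub by its knob and set it down gently, flat and knob up, in the middle of the square cork mat; then take the airtight lid by its bar from the sloping rest, put it on the tub and press it down until its flange sits level on the rim all round, and let go. Leave the glue bottle, mug, tape measure and screwdriver where they are.

Things in the scene. Friction and masses are not known exactly. Their poses are not given: they have to be found in the camera images.
- tub_rim (a point): centre of the mouth of the open round grey plastic tub, level with its rim. The tub is 130 mm across outside and 122 mm inside at the rim, 100 mm tall, screwed to the bench, axis upright. z is up.
- seal (a joint): slide of the black rubber seal in the tub's mouth: 0 = raised (its top 6 mm below the rim), grows downwards to 0.009 m. Stiff: it yields at about 8 N and stays where it is pushed. The airtight lid first rests on it, its flange 8 mm above the rim; pushed down those 8 mm (joint 0.008) it is seated.
- cover_center (a point): plywood dust cover, its centre half-way up (53 mm tall in all), z up. Disc 150 mm across, 9 mm thick, upper face 13.5 mm below this point; under it a step 100 mm wide, 4 mm thick, underside 26.5 mm below this point. Round wooden knob on its middle: 36 mm across from 0.5 to 26.5 mm above this point, on a thinner stem. Starts loose on the tub. 160 g.
- mat_top (a point): centre of the upper face of the square cork mat, 190 x 190 x 6 mm, fixed flat on the bench. z up, x and y along its sides.
- lid_center (a point): round grey airtight lid, on its axis half-way up (60 mm tall in all); z out of its top. Flange 136 mm across, 6 mm thick, upper face 10 mm below this point; under it a bevelled plug 114 mm across, 14 mm tall (4 mm play in the tub), underside 30 mm below this point. Seated on the tub this point is 16 mm above the rim. 150 g. Starts on the sloping rest.
- lid_bar (a point): middle of the straight grip bar on top of the airtight lid, on the lid's axis 10 mm along its z from lid_center. Bar 16 mm thick along the lid's x, 80 mm long along its y, 40 mm tall, from 20 mm below to 20 mm above this point; the flange's upper face is at its foot.
- rest: wooden sloping rest, fixed, 160 mm wide, 150 mm up the slope, 103 mm high; face rises at 35 degrees towards its own +x. Origin on the bench under the middle of the face, 60 mm up there. The lid lies on it plug down: its z leans 35 degrees to the rest's low -x edge, its x points up the slope, its y is level. Two 11 mm pegs below the plug stop it sliding, so it comes off straight along its z.
- glue: white glue bottle, loose, 60 mm across, 170 mm tall, origin at the centre of its underside; a bystander
- mug: white mug, loose, 80 mm across, 92 mm tall, origin at the centre of its underside; a bystander
- tape: tape measure standing on edge, loose, 68 x 36 x 66 mm, origin at the centre of its underside; a bystander
- driver: screwdriver lying on the bench, loose, about 200 mm long; a bystander

How it is judged (in metres and radians):
On the way, in this order (a step that is already met when the one before it is completed fails the run):
1. the dust cover lies flat, knob up, on the cork mat and is let go (horizontal distance between cover_center and mat_top below 0.045 m and z of cover_center in the frame of mat_top between 0.02 and 0.032 m and angle between cover_center's own z axis and vertical below 0.08 rad and contact force between the fingers and cover below 0.05 N and linear speed of cover below 0.02 m/s), for 0.2 s.
2. the airtight lid is pressed down level on the tub's rim (horizontal distance between lid_center and tub_rim below 0.008 m and z of lid_center in the frame of tub_rim between 0.012 and 0.0185 m and angle between lid_center's own z axis and vertical below 0.05 rad and value of joint seal above 0.0055 m), for 0.2 s.
At the end, for the whole second after the job is handed in: The cover rests flat (0.08 rad), knob up, within 45 mm of the mat's centre; the lid is on the tub, centred within 8 mm, level within 0.05 rad, flange within 2.5 mm of the rim, seal down more than 5.5 mm; both released and at rest (all of step 1 and all of step 2 and contact force between the fingers and lid below 0.05 N and linear speed of lid below 0.02 m/s); the robot touches nothing.
It fails at once if the dust cover is dropped or slammed onto the mat (faster than 0.7 m/s within 40 mm of it) (horizontal distance between cover_center and mat_top below 0.12 m and z of cover_center in the frame of mat_top below 0.0665 m and linear speed of cover above 0.7 m/s).
It fails at once if a bystander (glue bottle, mug, tape measure, screwdriver) is moved by more than 40 mm (distance of any of glue, mug, tape, driver from where it was at the start of the episode above 0.04 m).
It fails at once if the glue bottle or the mug is tipped over (angle between any of glue, mug's own z axis and vertical above 0.6 rad).
It also fails if it takes over 64 s, if anything falls off the work surface, if the arm or the gripper's body presses on something with over 40 N, if the wrist force passes 120 N, or if a joint passes its speed limit or range.

## Working session

There is one attempt and no reset: what is moved stays moved. The work goes in short steps, Python scripts to look and compute and a tool call to move; the robot and the scene stay as the last step left them, time stands still between calls to the robot, and variables do not carry over. Pictures are saved under pics/ and viewed, at most 10 in all, crops included, and the job is handed in when it is done.

Besides the shell and the picture viewer there is one more tool, called after "Request:" by a JSON object that holds its "name" and its "arguments", one argument or row to a line. arm_command: Moves the arm, as the interface text tells. Its arguments: {"type":"object","properties":{"motion":{"type":"array"},"jaw":{"type":"number"},"newtons":{"type":"number"}},"required":["motion"]}

```bash
ls && mkdir -p pics && cat > h.py <<'E'
import numpy as np, cv2
from workcell import env
from scipy.spatial.transform import Rotation as R
def cam(n):
    c=env.camera_model(n); return c
def rot(c): 
    return np.array(c["rotation"],float)
def px2ray(c,u,v):
    xd=(np.asarray(u,float)-c["cx"])/c["fx"]; yd=(np.asarray(v,float)-c["cy"])/c["fy"]
    x,y=xd.copy(),yd.copy()
    for _ in range(15):
        f=1+c["k1"]*(x*x+y*y); x,y=xd/f,yd/f
    return np.stack([x,y,np.ones_like(x)],-1)
def cloud(c,depth):
    v,u=np.mgrid[0:depth.shape[0],0:depth.shape[1]]
    P=px2ray(c,u,v)*depth[...,None]
    return P@rot(c).T+np.array(c["eye"])
def onz(c,uv,z):
    d=rot(c)@px2ray(c,np.array(uv[0]),np.array(uv[1])); e=np.array(c["eye"])
    return e+d*(z-e[2])/d[2]
E
python3 - <<'E'
from h import *
s=env.state(); print(s)
for n in("scene","top"):
    c=cam(n); print(c)
    im,d=env.grab_frame(n); cv2.imwrite(f"pics/{n}0.png",im); np.save(f"{n}0.npy",d)
    for t in("tub_rim","cover_center","mat_top","lid_center","lid_bar","rest","glue","mug","tape","driver"):
        r=env.pinpoint(n,t); print(n,t,[(np.round(x["location"],1).tolist(),round(x["score"],2)) for x in r[:2]])
print(env.state()["time_s"])
E
```

```text
pics
{'time_s': 0.0, 'qpos': array([ 6.52004874e+01,  1.83524584e+01,  8.97081548e+01, -6.71860652e-04,
        7.20422654e+01, -1.14620870e+00]), 'qvel': array([ 0.02328314,  0.03841605, -0.14728557, -0.03939567,  0.04532462,
        0.04666247]), 'effort': array([ 5.28198452e-04, -4.12476397e+01, -2.31972742e+01,  7.26270187e-02,
        4.58250800e-02, -1.48608497e-04]), 'ee_pos': array([230.4921832 , 526.25060315, 227.1002081 ]), 'ee_rot': array([-1.79897129e+02, -1.41933052e-03,  1.56346903e+02]), 'force': array([0.45318354, 0.29638335, 0.17232982]), 'torque': array([0.01798736, 0.02302575, 0.02202679]), 'gripper_force': 0.0, 'gripper_width': 91.10055745598297}
{'fx': 500.4817424084592, 'fy': 500.4817424084592, 'cx': 320.8154665088974, 'cy': 206.03549669283973, 'k1': 0.0428750577436115, 'eye': array([1084.91521616,  535.15413959, 1182.54405769]), 'rotation': array([-145.23350366,   -0.38663565,  134.57791571])}
scene tub_rim [([225.9, 223.8], 0.54)]
scene cover_center [([249.5, 134.0], 0.89)]
scene mat_top [([305.2, 242.3], 0.71)]
scene lid_center [([433.8, 265.2], 0.95)]
scene 
[... 188 characters left out ...]
.4], 0.88)]
scene driver [([332.2, 159.0], 0.79)]
{'fx': 398.9147996482187, 'fy': 398.9147996482187, 'cx': 318.6005052244899, 'cy': 198.61024448472992, 'k1': -0.02904974305458423, 'eye': array([ 475.47833436,   23.80735781, 1056.82276813]), 'rotation': array([-177.46774021,   -1.48597494,  -88.85132311])}
top tub_rim []
top cover_center [([442.9, 194.5], 0.73), ([193.5, 206.7], 0.64)]
top mat_top [([312.4, 164.2], 0.81), ([441.7, 195.1], 0.57)]
top lid_center [([184.4, 217.7], 0.73)]
top lid_bar [([185.4, 214.3], 0.93)]
top rest [([193.6, 208.8], 0.63)]
top glue [([253.4, 126.6], 0.81)]
top mug [([391.5, 129.6], 0.91)]
top tape [([274.0, 253.6], 0.83)]
top driver [([363.8, 261.1], 0.85)]
1.1
```

View pics/scene0.png

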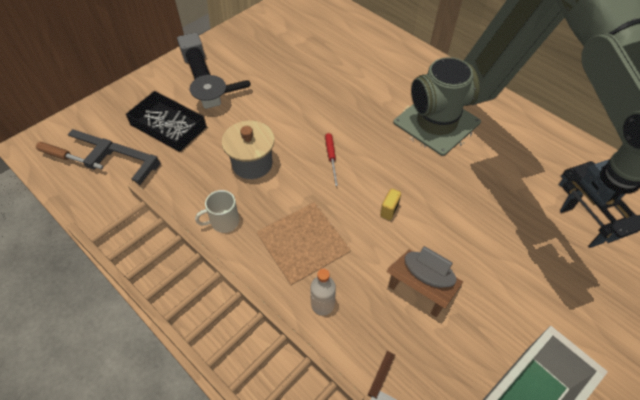

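View pics/top0.png

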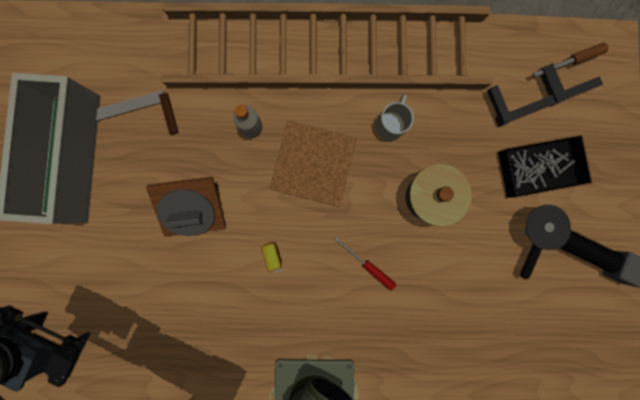

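```bash
sed -i 's/    return np.array(c\["rotation"\],float)/    return R.from_euler("xyz",c["rotation"],degrees=True).as_matrix()/' h.py && python3 - <<'E'
from h import *
c=cam("top"); d=np.load("top0.npy"); P=cloud(c,d); P[d==0]=np.nan
cs=cam("scene"); ds=np.load("scene0.npy"); Ps=cloud(cs,ds); Ps[ds==0]=np.nan
for n,(C,uv,z) in dict(cover=(c,(442.9,194.5),127),mat=(c,(312.4,164.2),6),bar=(c,(185.4,214.3),140),rest=(c,(193.6,208.8),0),glue=(c,(253.4,126.6),0),mug=(c,(391.5,129.6),0),tape=(c,(274,253.6),0),driver=(c,(363.8,261.1),12),covS=(cs,(249.5,134),127),matS=(cs,(305.2,242.3),6),glS=(cs,(320.3,304),0)).items():
    print(n,np.round(onz(C,uv,z)))
for uv in [(443,195),(425,195),(312,170),(185,214),(320,200),(150,100)]: print("top",uv,np.round(P[uv[1],uv[0]]))
for uv in [(250,134),(305,242),(432,264)]: print("scene",uv,np.round(Ps[uv[1],uv[0]]))
E
```

```text
cover [ 533. -293.  127.]
mat [613.  16.   6.]
bar [474. 305. 140.]
rest [489. 326.   0.]
glue [711. 175.   0.]
mug [ 713. -195.    0.]
tape [375. 112.   0.]
driver [ 361. -124.   12.]
covS [ 523. -293.  127.]
matS [613.  22.   6.]
glS [710. 175.   0.]
top (443, 195) [ 531. -286.  147.]
top (425, 195) [ 532. -255.  109.]
top (312, 170) [598.  16.   7.]
top (185, 214) [475. 321.  89.]
top (320, 200) [519.  -6.   8.]
top (150, 100) [774. 450.   9.]
scene (250, 134) [ 532. -277.  145.]
scene (305, 242) [615.  23.  12.]
scene (432, 264) [471. 324.  91.]
```

```bash
cat >> h.py <<'E'
def circ(xy):
    A=np.c_[2*xy,np.ones(len(xy))]; s=np.linalg.lstsq(A,(xy**2).sum(1),rcond=None)[0]
    return s[:2],np.sqrt(s[2]+s[0]**2+s[1]**2)
def grab(n):
    im,d=env.grab_frame(n); P=cloud(cam(n),d); P[d==0]=np.nan; return im,P
E
python3 - <<'E'
from h import *
for n in("top","scene"):
    c=cam(n); d=np.load(n+"0.npy"); P=cloud(c,d); P[d==0]=np.nan
    Q=P.reshape(-1,3)
    near=lambda x,y,r: Q[np.hypot(Q[:,0]-x,Q[:,1]-y)<r]
    k=near(533,-286,95); kn=k[k[:,2]>135]; di=k[(k[:,2]>100)&(k[:,2]<118)]
    (cc,rr)=cv2.minEnclosingCircle(di[:,:2].astype(np.float32))
    print(n,"knob",np.round(np.median(kn,0)),np.ptp(kn,axis=0),len(kn),"disc",np.round(cc),round(rr),np.median(di[:,2]))
    m=near(613,18,60); print("bench z near mat",np.median(m[:,2]))
    L=near(475,318,90); L=L[L[:,2]>25]
    # ransac plane for flange
    rng=np.random.default_rng(0);best=0
    for _ in range(600):
        a=L[rng.choice(len(L),3,False)]; nn=np.cross(a[1]-a[0],a[2]-a[0]); l=np.linalg.norm(nn)
        if l<200: continue
        nn/=l; nn*=np.sign(nn[2]); 
        if abs(np.degrees(np.arccos(nn[2]))-35)>8: continue
        e=abs((L-a[0])@nn)<2.0
        if e.sum()>best: best=e.sum(); E=e
    F=L[E]; f0=F.mean(0); nn=np.linalg.svd(F-f0)[2][2]; nn*=np.sign(nn[2])
    h=(L-f0)@nn
    print("plane",np.round(f0),np.round(nn,3),"tilt",np.degrees(np.arccos(nn[2])),"az",np.degrees(np.arctan2(nn[1],nn[0])),best,len(L),"h pct",np.percentile(h,[1,5,25,50,75,95,99]).round())
    ey=np.cross([0,0,1],nn); ey/=np.linalg.norm(ey); ex=np.cross(ey,nn)
    # lid x points up slope
    ex=ex if ex[2]>0 else -ex; ey=np.cross(nn,ex)
    on=L[abs(h)<3]; uv=np.c_[(on-f0)@ex,(on-f0)@ey]
    cc,rr=cv2.minEnclosingCircle(uv.astype(np.float32)); print("flange circ",cc,rr, np.round(f0+cc[0]*ex+cc[1]*ey,1))
    B=L[(h>30)&(h<48)]; 
    b=np.c_[(B-f0)@ex,(B-f0)@ey,(B-f0)@nn]; print("bar",len(B),cv2.minAreaRect(b[:,:2].astype(np.float32)),np.percentile(b[:,2],[5,50,95]),"mid world",np.round(B.mean(0)), "ex",ex.round(3),"ey",ey.round(3))
E
```

```text
top knob [ 533. -292.  149.] [34.83294849 33.74753894 16.2058897 ] 203 disc [ 535. -294.] 76 109.07400581879637
bench z near mat 6.100383223638119
plane [481. 324.  80.] [-0.571 -0.08   0.817] tilt 35.20179613085428 az -171.98127265818138 1237 3172 h pct [-32. -23. -20.  -1.   1.  38.  41.]
flange circ (-5.899699687957764, 1.9849907159805298) 68.57359313964844 [476.  325.3  76.4]
bar 249 ((-5.402451515197754, 1.282073974609375), (18.12259292602539, 78.68523406982422), 0.18722538650035858) [31.57390682 38.68991248 41.47201721] mid world [456. 320. 109.] ex [0.809 0.114 0.576] ey [-0.139  0.99   0.   ]
scene knob [ 535. -289.  150.] [36.44589594 38.72758483 22.17537247] 140 disc [ 532. -294.] 77 111.89381076914549
bench z near mat 7.243131435234432
plane [491. 328.  90.] [-0.567 -0.093  0.819] tilt 35.0614995983588 az -170.67872362510178 661 2295 h pct [-61. -30. -20.  -1.   2.  36.  40.]
flange circ (-18.62860679626465, -0.7272475957870483) 69.69165802001953 [475.7 325.   78.8]
bar 197 ((-20.510623931884766, 0.41384124755859375), (23.082799911499023, 78.05169677734375), 0.4082407057285309) [30.89479806 37.63617033 40.97616138] mid world [457. 323. 110.] ex [0.808 0.133 0.574] ey [-0.162  0.987 -0.   ]
```

The scene view shows the cover's knob at (248,133), the mat at (305,242) and the lid at (432,265). The top view shows the knob at (445,195), the mat at (313,163) and the tilted lid and bar at (185,215). Open bench near the rest could take the lid if I need to level it. The tool can't tilt, so I'll pinch the bar at its ends, level the lid on the bench and regrasp it. The cover comes first.

Request:
{"name": "arm_command", "arguments": {
  "motion": [
    {"offset": [-0.04,-0.042,0],"spin": 0},
    {"offset": [-0.04,-0.042,0],"spin": 0},
    {"offset": [-0.04,-0.042,0],"spin": 0},
    {"offset": [-0.04,-0.042,0],"spin": 0},
    {"offset": [-0.04,-0.042,0],"spin": 0}
  ],
  "jaw": 0.091,
  "newtons": 20
}}

```text
time_s: 1.72
ee_pos: [330.1, 252.5, 228.2]
ee_rot: [179.9, 0.0, 156.4]
force: [0.9, -0.1, 0.5]
gripper_width: 91.0
gripper_force: 0.0
```

Request:
{"name": "arm_command", "arguments": {
  "motion": [
    {"offset": [-0.04,-0.042,0],"spin": 0},
    {"offset": [-0.04,-0.042,0],"spin": 0},
    {"offset": [-0.04,-0.042,0],"spin": 0},
    {"offset": [-0.04,-0.042,0],"spin": 0},
    {"offset": [-0.04,-0.042,0],"spin": 0}
  ]
}}

```text
time_s: 2.35
ee_pos: [429.1, -20.4, 228.3]
ee_rot: [180.0, 0.1, 156.3]
force: [1.5, 0.3, 1.2]
gripper_width: 90.7
gripper_force: 0.0
```

Request:
{"name": "arm_command", "arguments": {
  "motion": [
    {"offset": [-0.04,-0.042,0],"spin": 0},
    {"offset": [-0.04,-0.042,0],"spin": 0},
    {"offset": [-0.04,-0.042,0],"spin": 0},
    {"offset": [-0.04,-0.042,0],"spin": 0},
    {"offset": [-0.04,-0.042,0],"spin": 0}
  ]
}}

```text
time_s: 2.98
ee_pos: [528.0, -293.0, 228.0]
ee_rot: [180.0, 0.0, 156.3]
force: [1.1, 0.8, 0.7]
gripper_width: 90.9
gripper_force: 0.0
```

```bash
cat >> h.py <<'E'
def togo(x,y,z,yaw=None):
    s=env.state(); p=np.array(s["ee_pos"]); w=s["ee_rot"][2]
    r=R.from_euler("xyz",s["ee_rot"],degrees=True)
    print("t %.2f"%s["time_s"],"tcp",p.round(1),"rot",s["ee_rot"].round(2),"F",s["force"].round(1),"w %.1f g %.1f"%(s["gripper_width"],s["gripper_force"]))
    print("tool offset mm",r.inv().apply(np.array([x,y,z])-p).round(1))
    if yaw is not None: print("spin rad",np.round(np.radians((w-yaw+180)%360-180),3))
E
python3 -c "
from h import *
togo(533.5,-293.5,130)"
```

```text
t 2.98 tcp [ 528. -293.  228.] rot [1.7998e+02 3.0000e-02 1.5633e+02] F [1.1 0.8 0.7] w 90.9 g 0.0
tool offset mm [-5.2  1.7 98. ]
```

Request:
{"name": "arm_command", "arguments": {
  "motion": [
    {"offset": [-0.005,0.002,0.035],"spin": 0},
    {"offset": [0,0,0.035],"spin": 0},
    {"offset": [0,0,0.02],"spin": 0},
    {"offset": [0,0,0.008],"spin": 0},
    {"offset": [0,0,0],"spin": 0}
  ]
}}

```text
time_s: 3.6
ee_pos: [533.0, -291.2, 130.0]
ee_rot: [180.0, -0.0, 156.4]
force: [0.3, 0.2, 0.2]
gripper_width: 91.2
gripper_force: 0.0
```

Request:
{"name": "arm_command", "arguments": {
  "motion": [
    {"offset": [0,0,0],"spin": 0},
    {"offset": [0,0,0],"spin": 0},
    {"offset": [0,0,0],"spin": 0},
    {"offset": [0,0,0],"spin": 0}
  ],
  "jaw": 0.02,
  "newtons": 20
}}

```text
time_s: 4.1
ee_pos: [533.0, -291.3, 130.2]
ee_rot: [180.0, 0.0, 156.3]
force: [0.1, -0.0, -1.2]
gripper_width: 53.9
gripper_force: 0.0
```

Still closing.

Request:
{"name": "arm_command", "arguments": {
  "motion": [
    {"offset": [0,0,0],"spin": 0},
    {"offset": [0,0,0],"spin": 0},
    {"offset": [0,0,0],"spin": 0},
    {"offset": [0,0,0],"spin": 0}
  ]
}}

```text
time_s: 4.6
ee_pos: [532.9, -291.3, 129.9]
ee_rot: [-180.0, 0.0, 156.3]
force: [-0.5, -0.8, 0.2]
gripper_width: 35.6
gripper_force: 20.0
```

Request:
{"name": "arm_command", "arguments": {
  "motion": [
    {"offset": [0,0,-0.01],"spin": 0},
    {"offset": [0,0,-0.02],"spin": 0},
    {"offset": [0,0,-0.025],"spin": 0},
    {"offset": [0,0,-0.02],"spin": 0},
    {"offset": [0,0,0],"spin": 0}
  ]
}}

```text
time_s: 5.22
ee_pos: [533.8, -291.6, 206.9]
ee_rot: [-180.0, 0.2, 156.4]
force: [-0.6, -0.4, -1.1]
gripper_width: 35.5
gripper_force: 20.0
```

```bash
python3 - <<'E'
from h import *
im,P=grab("top"); im2,P2=grab("scene")
cv2.imwrite("pics/lift.png",np.vstack([im[120:270,330:530],im2[60:210,150:350]]))
# mat: cork mask by depth z ~6 vs bench 0, in both
Q=P.reshape(-1,3); m=Q[(np.hypot(Q[:,0]-613,Q[:,1]-18)<140)&(Q[:,2]>3.5)&(Q[:,2]<9)]
print("mat",m.mean(0),cv2.minAreaRect(m[:,:2].astype(np.float32)))
for n,I in(("top",im),("scene",im2)):
    print(n,env.boxes_of(n,"mat_top")[:2])
togo(613,18,200)
E
```

```text
mat [616.80373019  14.79972111   6.02058946] ((616.4229125976562, 16.195419311523438), (269.4833679199219, 265.89276123046875), 1.5935678482055664)
top [{'bbox': [270.3, 120.9, 352.0, 207.1], 'score': 0.95}]
scene [{'bbox': [258.9, 204.7, 349.8, 286.2], 'score': 0.82}]
t 5.42 tcp [ 532.3 -290.9  203.8] rot [ 1.7998e+02 -1.3000e-01  1.5635e+02] F [-0.2  0.5 -1.5] w 35.4 g 20.0
tool offset mm [ 50.  315.3   4. ]
```

View pics/lift.png

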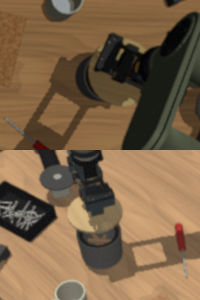

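The cover is held and level above the open tub (scene crop, about (97,212)). I'll carry it to the mat.

Request:
{"name": "arm_command", "arguments": {
  "motion": [
    {"offset": [0.004,0.025,0],"spin": 0},
    {"offset": [0.008,0.05,0],"spin": 0},
    {"offset": [0.008,0.05,0],"spin": 0},
    {"offset": [0.008,0.05,0],"spin": 0},
    {"offset": [0.008,0.05,0],"spin": 0}
  ]
}}

```text
time_s: 6.05
ee_pos: [590.0, -69.1, 203.9]
ee_rot: [-180.0, -0.1, 156.3]
force: [1.2, -1.3, -1.7]
gripper_width: 35.5
gripper_force: 20.0
```

Request:
{"name": "arm_command", "arguments": {
  "motion": [
    {"offset": [0.008,0.05,0],"spin": 0},
    {"offset": [0.004,0.025,0.02],"spin": 0},
    {"offset": [0.002,0.015,0.03],"spin": 0},
    {"offset": [0,0,0.035],"spin": 0},
    {"offset": [0,0,0.03],"spin": 0}
  ]
}}

```text
time_s: 6.68
ee_pos: [612.5, 17.8, 87.5]
ee_rot: [-179.9, -0.1, 156.4]
force: [-0.1, -0.0, -1.4]
gripper_width: 35.9
gripper_force: 20.0
```

```bash
python3 -c "
from h import *
togo(614,17,40)"
```

```text
t 6.67 tcp [612.5  17.8  87.5] rot [-1.7994e+02 -1.4000e-01  1.5639e+02] F [-0.1 -0.  -1.4] w 35.9 g 20.0
tool offset mm [-1.8 -0.1 47.5]
```

Request:
{"name": "arm_command", "arguments": {
  "motion": [
    {"offset": [0,0,0.018],"spin": 0},
    {"offset": [0,0,0.014],"spin": 0},
    {"offset": [0,0,0.008],"spin": 0},
    {"offset": [0,0,0.004],"spin": 0},
    {"offset": [0,0,0.002],"spin": 0}
  ]
}}

```text
time_s: 7.3
ee_pos: [613.8, 17.4, 44.2]
ee_rot: [180.0, 0.0, 156.3]
force: [0.8, -0.3, -1.0]
gripper_width: 35.6
gripper_force: 20.0
```

Request:
{"name": "arm_command", "arguments": {
  "motion": [
    {"offset": [0,0,0.001],"spin": 0},
    {"offset": [0,0,0.001],"spin": 0}
  ]
}}

```text
time_s: 7.55
ee_pos: [613.8, 17.4, 42.4]
ee_rot: [180.0, 0.0, 156.3]
force: [-0.0, 0.7, -1.2]
gripper_width: 35.5
gripper_force: 20.0
```

Request:
{"name": "arm_command", "arguments": {
  "motion": [
    {"offset": [0,0,0.001],"spin": 0},
    {"offset": [0,0,0.001],"spin": 0},
    {"offset": [0,0,0.0005],"spin": 0},
    {"offset": [0,0,0],"spin": 0}
  ]
}}

```text
time_s: 8.05
ee_pos: [613.5, 17.4, 39.8]
ee_rot: [180.0, 0.0, 156.3]
force: [-1.0, 0.1, 2.0]
gripper_width: 35.6
gripper_force: 20.0
```

Contact. Releasing.

Request:
{"name": "arm_command", "arguments": {
  "motion": [
    {"offset": [0,0,0],"spin": 0},
    {"offset": [0,0,0],"spin": 0},
    {"offset": [0,0,0],"spin": 0},
    {"offset": [0,0,0],"spin": 0},
    {"offset": [0,0,0],"spin": 0}
  ],
  "jaw": 0.091
}}

```text
time_s: 8.68
ee_pos: [613.5, 17.4, 39.4]
ee_rot: [180.0, -0.0, 156.3]
force: [0.3, 0.4, -0.1]
gripper_width: 82.6
gripper_force: 0.0
```

Request:
{"name": "arm_command", "arguments": {
  "motion": [
    {"offset": [0,0,-0.03],"spin": 0},
    {"offset": [0,0,-0.055],"spin": 0},
    {"offset": [0,0,-0.055],"spin": 0},
    {"offset": [0,0,-0.03],"spin": 0},
    {"offset": [0,0,0],"spin": 0}
  ]
}}

```text
time_s: 9.3
ee_pos: [614.9, 17.4, 212.3]
ee_rot: [179.8, 0.3, 156.3]
force: [0.5, 0.1, -0.2]
gripper_width: 91.3
gripper_force: 0.0
```

```bash
python3 - <<'E'
from h import *
fc=np.array([475.9,325.2,77.6]); n=np.array([-.569,-.0865,.818]); n/=np.linalg.norm(n)
print("grasp h=29",fc+29*n)
im2,P2=grab("scene"); Q=P2.reshape(-1,3)
Q=Q[np.hypot(Q[:,0]-613,Q[:,1]-17)<85]; di=Q[(Q[:,2]>20)&(Q[:,2]<36)]; f=di-di.mean(0); nn=np.linalg.svd(f)[2][2]
print("cover disc",cv2.minEnclosingCircle(di[:,:2].astype(np.float32)),np.median(di[:,2]),"tilt deg",np.degrees(np.arccos(abs(nn[2]))))
r=np.load("scene0.npy")
# tub rim ring
Q=P2.reshape(-1,3); t=Q[(np.hypot(Q[:,0]-533,Q[:,1]+293)<80)&(Q[:,2]>95)&(Q[:,2]<106)]
if len(t)>20: print("rim",len(t),cv2.minEnclosingCircle(t[:,:2].astype(np.float32)),t.mean(0))
im1,P1=grab("top"); Q=P1.reshape(-1,3); t=Q[(np.hypot(Q[:,0]-533,Q[:,1]+293)<80)&(Q[:,2]>95)&(Q[:,2]<106)]
if len(t)>20: print("rim top",len(t),cv2.minEnclosingCircle(t[:,:2].astype(np.float32)),circ(t[:,:2]),t.mean(0))
for n_ in("scene","top"): print(n_,[(onz(cam(n_),x["location"],100).round(1),x["score"]) for x in env.pinpoint(n_,"tub_rim")])
cv2.imwrite("pics/placed.png",np.hstack([im1,im2])[60:330])
g=fc+29*n; togo(g[0],g[1],200,-171.5)
E
```

```text
grasp h=29 [459.40202916 322.6919605  101.31764525]
cover disc ((616.0160522460938, 17.473011016845703), 74.52095031738281) 21.796962455274297 tilt deg 0.08862647085886355
rim 537 ((531.109130859375, -296.0010681152344), 68.10028076171875) [ 529.96717851 -295.3177576    99.07945921]
rim top 494 ((532.7008056640625, -294.8458557128906), 65.86408996582031) (array([ 533.09562332, -294.32597291]), np.float64(59.38452034163366)) [ 533.16444975 -295.45217029   98.26360608]
scene [(array([ 531.9, -292.3,  100. ]), 0.59)]
top [(array([ 536.1, -289.9,  100. ]), 0.71), (array([466.9, 321.8, 100. ]), 0.63)]
t 9.50 tcp [612.5  17.3 207.4] rot [-179.92   -0.2   156.35] F [-0.4 -0.5 -0.1] w 90.9 g 0.0
tool offset mm [262.7 218.3   8. ]
spin rad -0.561
```

Request:
{"name": "arm_command", "arguments": {
  "motion": [
    {"offset": [0.044,0.036,0],"spin": 0},
    {"offset": [0.044,0.036,0],"spin": 0},
    {"offset": [0.044,0.036,0],"spin": 0},
    {"offset": [0.044,0.036,0],"spin": 0},
    {"offset": [0.044,0.036,0],"spin": 0}
  ]
}}

```text
time_s: 10.12
ee_pos: [482.6, 271.6, 207.8]
ee_rot: [-179.9, -0.1, 156.3]
force: [0.4, 0.7, -0.5]
gripper_width: 91.2
gripper_force: 0.0
```

Request:
{"name": "arm_command", "arguments": {
  "motion": [
    {"offset": [0.044,0.036,0],"spin": 0},
    {"offset": [0,0,0],"spin": -0.14},
    {"offset": [0,0,0],"spin": -0.14},
    {"offset": [0,0,0],"spin": -0.14},
    {"offset": [0,0,0],"spin": -0.14}
  ]
}}

```text
time_s: 10.75
ee_pos: [457.6, 320.7, 207.6]
ee_rot: [-179.9, -0.2, -171.3]
force: [-0.8, 0.6, 0.0]
gripper_width: 90.7
gripper_force: 0.0
```

```bash
python3 - <<'E'
from h import *
im2,P2=grab("scene"); cv2.imwrite("pics/pre.png",cv2.resize(im2[180:340,340:560],None,fx=2.5,fy=2.5))
togo(459.4,322.7,97,-171.5)
E
```

```text
t 10.80 tcp [457.7 320.7 207.6] rot [-1.7991e+02 -1.7000e-01 -1.7113e+02] F [-0.2  0.   0.2] w 91.4 g 0.0
tool offset mm [ -2.4   1.9 110.6]
spin rad 0.006
```

View pics/pre.png

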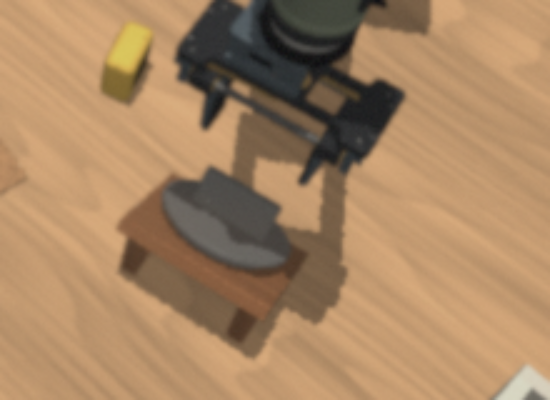

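The scene crop shows the open fingers at (210,105) and (315,170), lined up with the two ends of the bar. Descending.

Request:
{"name": "arm_command", "arguments": {
  "motion": [
    {"offset": [-0.002,0.002,0.04],"spin": 0},
    {"offset": [0,0,0.03],"spin": 0},
    {"offset": [0,0,0.02],"spin": 0},
    {"offset": [0,0,0.01],"spin": 0},
    {"offset": [0,0,0],"spin": 0}
  ]
}}

```text
time_s: 11.42
ee_pos: [459.6, 323.1, 108.5]
ee_rot: [-180.0, -0.1, -171.6]
force: [-0.7, -0.1, -0.1]
gripper_width: 91.0
gripper_force: 0.0
```

Request:
{"name": "arm_command", "arguments": {
  "motion": [
    {"offset": [0,0,0.005],"spin": 0},
    {"offset": [0,0,0.004],"spin": 0},
    {"offset": [0,0,0],"spin": 0}
  ]
}}

```text
time_s: 11.8
ee_pos: [459.9, 323.4, 100.5]
ee_rot: [180.0, 0.0, -171.6]
force: [-0.1, -0.0, 0.2]
gripper_width: 91.3
gripper_force: 0.0
```

Request:
{"name": "arm_command", "arguments": {
  "motion": [
    {"offset": [0,0,0.002],"spin": 0},
    {"offset": [0,0,0],"spin": 0},
    {"offset": [0,0,0],"spin": 0},
    {"offset": [0,0,0],"spin": 0}
  ],
  "jaw": 0.06,
  "newtons": 25
}}

```text
time_s: 12.3
ee_pos: [460.2, 322.5, 98.5]
ee_rot: [-179.9, 0.0, -171.5]
force: [1.9, -5.1, 1.0]
gripper_width: 79.7
gripper_force: 25.0
```

Request:
{"name": "arm_command", "arguments": {
  "motion": [
    {"offset": [0.004,0,-0.008],"spin": 0},
    {"offset": [0.006,0,-0.012],"spin": 0},
    {"offset": [0.006,0,-0.012],"spin": 0},
    {"offset": [0.006,0,-0.02],"spin": 0},
    {"offset": [0.006,0,-0.02],"spin": 0}
  ]
}}

```text
time_s: 12.92
ee_pos: [431.5, 319.5, 171.8]
ee_rot: [179.9, 0.0, -171.6]
force: [-0.0, -0.2, -0.7]
gripper_width: 79.6
gripper_force: 25.0
```

```bash
python3 - <<'E'
from h import *
im2,P2=grab("scene"); cv2.imwrite("pics/held.png",cv2.resize(im2[180:340,340:560],None,fx=2.5,fy=2.5))
togo(340,250,150,-171.5)
E
```

```text
t 12.97 tcp [432.1 320.3 174.5] rot [ 179.83    0.23 -171.55] F [0.  0.5 0.7] w 79.6 g 25.0
tool offset mm [101.5 -56.   24. ]
spin rad -0.001
```

View pics/held.png

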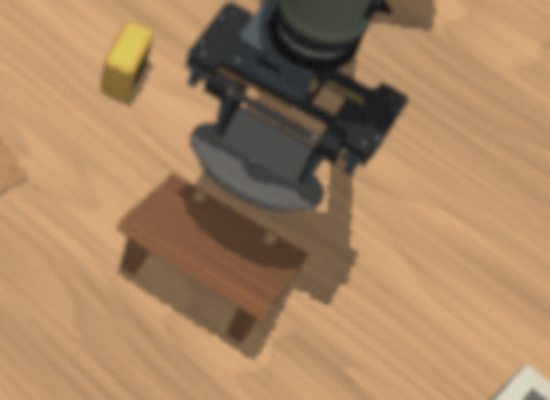

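The crop shows the lid clear of the rest, pinched at the bar ends and still tilted. I'll take it to the free bench to level it.

Request:
{"name": "arm_command", "arguments": {
  "motion": [
    {"offset": [0.015,-0.008,0],"spin": 0},
    {"offset": [0.028,-0.016,0],"spin": 0},
    {"offset": [0.03,-0.016,0.01],"spin": 0},
    {"offset": [0.02,-0.011,0.02],"spin": 0},
    {"offset": [0.008,-0.005,0.02],"spin": 0}
  ]
}}

```text
time_s: 13.6
ee_pos: [339.2, 248.5, 120.4]
ee_rot: [180.0, 0.0, -171.6]
force: [0.8, 0.1, -1.3]
gripper_width: 80.1
gripper_force: 25.0
```

Request:
{"name": "arm_command", "arguments": {
  "motion": [
    {"offset": [0,0,0.015],"spin": 0},
    {"offset": [0,0,0],"spin": 0}
  ]
}}

```text
time_s: 13.85
ee_pos: [339.8, 248.8, 105.0]
ee_rot: [-180.0, -0.1, -171.6]
force: [-0.7, -0.3, -0.7]
gripper_width: 79.7
gripper_force: 25.0
```

```bash
python3 - <<'E'
from h import *
im2,P2=grab("scene"); cv2.imwrite("pics/bench.png",cv2.resize(im2[150:310,400:620],None,fx=2.5,fy=2.5))
togo(340,250,100,-171.5)
E
```

```text
t 13.90 tcp [340.5 249.2 105.6] rot [ 1.7999e+02 -1.0000e-02 -1.7156e+02] F [ 0.6 -0.2 -1.7] w 79.8 g 25.0
tool offset mm [0.3 0.8 5.6]
spin rad -0.001
```

View pics/bench.png

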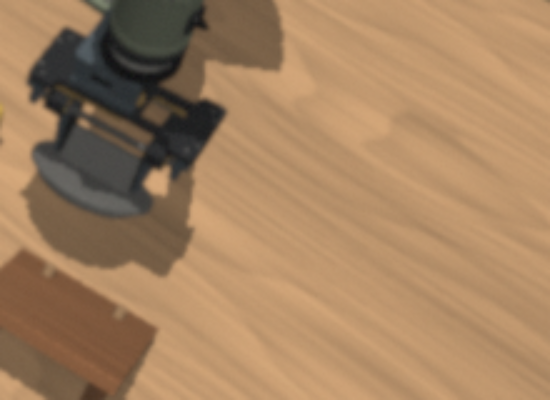

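The lid is over clear bench at about (95,185) in the crop and still tilted. I'll lower it with a light grip so the bench turns it level.

Request:
{"name": "arm_command", "arguments": {
  "motion": [
    {"offset": [0,0,0.012],"spin": 0},
    {"offset": [0,0,0.008],"spin": 0},
    {"offset": [0,0,0.006],"spin": 0},
    {"offset": [0,0,0.005],"spin": 0},
    {"offset": [0,0,0.005],"spin": 0}
  ],
  "newtons": 8
}}

```text
time_s: 14.52
ee_pos: [340.7, 249.1, 69.2]
ee_rot: [180.0, 0.0, -171.6]
force: [-0.2, 0.2, -1.1]
gripper_width: 80.0
gripper_force: 8.0
```

Request:
{"name": "arm_command", "arguments": {
  "motion": [
    {"offset": [0,0,0.005],"spin": 0},
    {"offset": [0,0,0.005],"spin": 0},
    {"offset": [0,0,0.004],"spin": 0}
  ]
}}

```text
time_s: 14.9
ee_pos: [344.6, 250.8, 57.3]
ee_rot: [179.8, 0.5, -171.5]
force: [6.1, -1.5, 10.0]
gripper_width: 80.1
gripper_force: 8.0
```

Request:
{"name": "arm_command", "arguments": {
  "motion": [
    {"offset": [0,0,0.003],"spin": 0},
    {"offset": [0,0,0.003],"spin": 0}
  ]
}}

```text
time_s: 15.15
ee_pos: [345.1, 251.1, 51.5]
ee_rot: [179.8, 0.6, -171.5]
force: [5.9, -0.9, 9.7]
gripper_width: 80.4
gripper_force: 9.3
```

Request:
{"name": "arm_command", "arguments": {
  "motion": [
    {"offset": [0,0,0.003],"spin": 0},
    {"offset": [0,0,0.002],"spin": 0},
    {"offset": [0,0,0],"spin": 0}
  ],
  "newtons": 5
}}

```text
time_s: 15.52
ee_pos: [343.7, 251.0, 45.8]
ee_rot: [179.8, 0.4, -171.6]
force: [2.9, 1.3, 4.9]
gripper_width: 80.4
gripper_force: 7.2
```

```bash
python3 - <<'E'
from h import *
im2,P2=grab("scene"); cv2.imwrite("pics/bench2.png",cv2.resize(im2[180:280,400:520],None,fx=4,fy=4))
togo(340,250,46,-171.5)
E
```

```text
t 15.57 tcp [343.4 250.8  45.7] rot [ 179.82    0.38 -171.57] F [3.  1.3 5.1] w 80.1 g 7.2
tool offset mm [ 3.5 -0.3 -0.3]
spin rad -0.001
```

View pics/bench2.png

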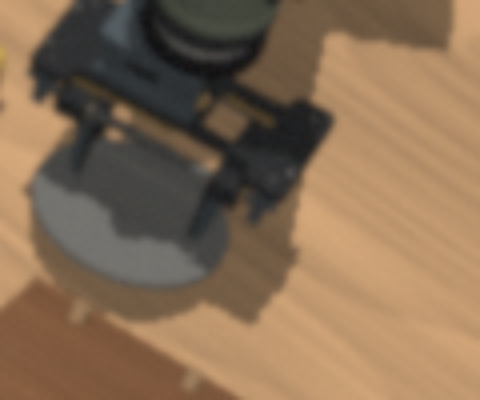

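The crop shows the lid nearly level on the bench, around (130,220). I'll release, back up, turn a quarter and measure it.

Request:
{"name": "arm_command", "arguments": {
  "motion": [
    {"offset": [0,0,0],"spin": 0},
    {"offset": [0,0,0],"spin": 0},
    {"offset": [0,0,0],"spin": 0},
    {"offset": [0,0,-0.02],"spin": 0},
    {"offset": [0,0,-0.04],"spin": 0}
  ],
  "jaw": 0.091
}}

```text
time_s: 16.2
ee_pos: [339.3, 248.2, 103.8]
ee_rot: [-179.9, -0.3, -171.6]
force: [0.1, 0.6, -0.1]
gripper_width: 90.9
gripper_force: 0.0
```

Request:
{"name": "arm_command", "arguments": {
  "motion": [
    {"offset": [0,0,-0.05],"spin": 0.17},
    {"offset": [0,0,-0.04],"spin": 0.18},
    {"offset": [0,0,-0.01],"spin": 0.18},
    {"offset": [0,0,0],"spin": 0.18},
    {"offset": [0,0,0],"spin": 0.18}
  ]
}}

```text
time_s: 16.82
ee_pos: [340.3, 248.9, 204.4]
ee_rot: [-180.0, -0.0, 137.1]
force: [-0.3, -1.0, 0.4]
gripper_width: 91.2
gripper_force: 0.0
```

Request:
{"name": "arm_command", "arguments": {
  "motion": [
    {"offset": [0,0,0],"spin": 0.17},
    {"offset": [0,0,0],"spin": 0.17},
    {"offset": [0,0,0],"spin": 0.17},
    {"offset": [0,0,0],"spin": 0.17}
  ]
}}

```text
time_s: 17.32
ee_pos: [340.2, 248.8, 204.1]
ee_rot: [-179.9, 0.0, 98.2]
force: [-0.4, 1.3, -0.1]
gripper_width: 90.9
gripper_force: 0.0
```

```bash
cat > lid.py <<'E'
from h import *
im2,P2=grab("scene"); im1,P1=grab("top")
cv2.imwrite("pics/lidlev.png",cv2.resize(im2[180:280,400:520],None,fx=4,fy=4))
for n,P in(("scene",P2),("top",P1)):
    Q=P.reshape(-1,3); Q=Q[np.hypot(Q[:,0]-350,Q[:,1]-250)<95]
    f=Q[(Q[:,2]>16)&(Q[:,2]<27)]
    if len(f)>200:
        m=f.mean(0); nn=np.linalg.svd(f-m)[2][2]
        print(n,"flange",len(f),cv2.minEnclosingCircle(f[:,:2].astype(np.float32)),np.median(f[:,2]),"tilt",np.degrees(np.arccos(abs(nn[2]))))
    b=Q[(Q[:,2]>53)&(Q[:,2]<68)]
    if len(b)>20: print(n,"bar",len(b),cv2.minAreaRect(b[:,:2].astype(np.float32)),b.mean(0))
    print([(onz(cam(n),x["location"],40).round(1),round(x["score"],2)) for x in env.pinpoint(n,"lid_bar")])
togo(345,250,46,98.5)
E
python3 lid.py
```

```text
scene flange 1380 ((368.88916015625, 256.9018859863281), 75.51663970947266) 21.272579383572292 tilt 0.0809298748700186
scene bar 199 ((364.2530212402344, 254.80052185058594), (20.3970947265625, 80.09874725341797), 10.021417617797852) [365.40376593 255.70238703  59.77876793]
[(array([361.1, 251.8,  40. ]), 0.57), (array([387.6, 118.2,  40. ]), 0.39)]
top flange 1586 ((371.0320739746094, 255.79281616210938), 73.76829528808594) 19.85328201899472 tilt 0.04331821816318534
top bar 176 ((365.3964538574219, 253.37042236328125), (15.90675163269043, 77.3672103881836), 9.998274803161621) [366.4666094  247.73841856  59.3264515 ]
[(array([365.8, 260.3,  40. ]), 0.94)]
t 17.52 tcp [340.4 248.9 204.2] rot [-1.7996e+02  2.0000e-02  9.8640e+01] F [ 0.2 -0.4  0.1] w 91.2 g 0.0
tool offset mm [  0.4   4.9 158.2]
spin rad 0.003
```

Request:
{"name": "arm_command", "arguments": {
  "motion": [
    {"offset": [0.001,0.025,0.03],"spin": -0.025},
    {"offset": [0,0,0.05],"spin": 0},
    {"offset": [0,0,0.045],"spin": 0},
    {"offset": [0,0,0.028],"spin": 0},
    {"offset": [0,0,0.01],"spin": 0}
  ],
  "jaw": 0.06
}}

```text
time_s: 18.15
ee_pos: [364.3, 253.2, 40.0]
ee_rot: [-179.8, 0.1, 100.0]
force: [-0.3, -0.1, 0.7]
gripper_width: 59.9
gripper_force: 0.0
```

Request:
{"name": "arm_command", "arguments": {
  "motion": [
    {"offset": [0,0,0],"spin": 0},
    {"offset": [0,0,0],"spin": 0},
    {"offset": [0,0,0],"spin": 0},
    {"offset": [0,0,0],"spin": 0},
    {"offset": [0,0,0],"spin": 0}
  ],
  "jaw": 0.005,
  "newtons": 40
}}

```text
time_s: 18.77
ee_pos: [365.3, 253.9, 41.9]
ee_rot: [180.0, -0.0, 99.9]
force: [-0.0, 0.7, 4.0]
gripper_width: 15.7
gripper_force: 40.0
```

Request:
{"name": "arm_command", "arguments": {
  "motion": [
    {"offset": [0,0,0],"spin": 0},
    {"offset": [0,0,0],"spin": 0}
  ]
}}

```text
time_s: 19.02
ee_pos: [365.4, 253.9, 41.9]
ee_rot: [180.0, -0.0, 99.9]
force: [-0.7, -0.4, 5.6]
gripper_width: 15.9
gripper_force: 40.0
```

Request:
{"name": "arm_command", "arguments": {
  "motion": [
    {"offset": [0,0,-0.015],"spin": 0},
    {"offset": [0,0,-0.04],"spin": 0},
    {"offset": [0,0,-0.05],"spin": 0},
    {"offset": [0,0,-0.04],"spin": 0},
    {"offset": [0,0,-0.02],"spin": 0}
  ]
}}

```text
time_s: 19.65
ee_pos: [365.7, 254.1, 208.4]
ee_rot: [179.8, -0.1, 99.9]
force: [-0.5, 0.3, -1.7]
gripper_width: 15.4
gripper_force: 40.0
```

Request:
{"name": "arm_command", "arguments": {
  "motion": [
    {"offset": [-0.02,0.003,0],"spin": 0},
    {"offset": [-0.045,0.006,0],"spin": 0},
    {"offset": [-0.05,0.006,0],"spin": 0},
    {"offset": [-0.05,0.006,0],"spin": 0},
    {"offset": [-0.05,0.006,0],"spin": 0}
  ]
}}

```text
time_s: 20.27
ee_pos: [428.7, 45.1, 206.0]
ee_rot: [-180.0, -0.0, 99.9]
force: [0.7, 1.1, -1.4]
gripper_width: 15.9
gripper_force: 40.0
```

Request:
{"name": "arm_command", "arguments": {
  "motion": [
    {"offset": [-0.05,0.006,0],"spin": 0},
    {"offset": [-0.05,0.006,0],"spin": 0},
    {"offset": [-0.05,0.006,0],"spin": 0},
    {"offset": [-0.05,0.006,0],"spin": 0},
    {"offset": [-0.05,0.006,0],"spin": 0}
  ]
}}

```text
time_s: 20.9
ee_pos: [501.3, -196.0, 205.7]
ee_rot: [-180.0, -0.1, 99.9]
force: [-0.1, -0.6, -1.6]
gripper_width: 15.7
gripper_force: 40.0
```

Request:
{"name": "arm_command", "arguments": {
  "motion": [
    {"offset": [-0.05,0.006,0],"spin": 0},
    {"offset": [-0.035,0.005,0],"spin": 0},
    {"offset": [-0.018,0.003,0],"spin": 0},
    {"offset": [0,0,0],"spin": 0}
  ]
}}

```text
time_s: 21.4
ee_pos: [532.7, -293.7, 205.6]
ee_rot: [-179.9, -0.1, 99.9]
force: [-0.3, 0.9, -1.5]
gripper_width: 15.8
gripper_force: 40.0
```

```bash
cat > tub.py <<'E'
from h import *
im2,P2=grab("scene"); im1,P1=grab("top")
cv2.imwrite("pics/over.png",cv2.resize(im2[40:200,170:350],None,fx=3,fy=3))
s=env.state(); p=s["ee_pos"]
for n,P in(("scene",P2),("top",P1)):
    Q=P.reshape(-1,3); Q=Q[np.hypot(Q[:,0]-533,Q[:,1]+294)<90]
    f=Q[abs(Q[:,2]-(p[2]-42+20))<5]
    if len(f)>100:
        m=f.mean(0); nn=np.linalg.svd(f-m)[2][2]
        # edge: radius-constrained fit: points hull
        h=cv2.convexHull(f[:,:2].astype(np.float32))[:,0]
        print(n,"lid",len(f),cv2.minEnclosingCircle(h),np.median(f[:,2])-p[2],"tilt",np.degrees(np.arccos(abs(nn[2]))))
    t=Q[abs(Q[:,2]-99)<5]
    if len(t)>20: print(n,"rim",len(t),cv2.minEnclosingCircle(t[:,:2].astype(np.float32)),t.mean(0).round(1))
togo(533,-294.5,160,100)
E
python3 tub.py
```

```text
scene lid 842 ((530.5384521484375, -295.0968322753906), 70.31765747070312) -19.969717369494305 tilt 0.37009271601163907
scene rim 353 ((531.3524169921875, -293.73809814453125), 66.14945983886719) [ 545.5 -274.5   98.4]
top lid 1432 ((532.4196166992188, -292.12054443359375), 67.95575714111328) -22.06108033746372 tilt 0.05653480850064351
top rim 213 ((531.939453125, -281.104736328125), 62.408729553222656) [ 525.1 -248.    97.8]
t 21.50 tcp [ 532.4 -292.2  206.1] rot [-1.7995e+02 -1.0000e-01  9.9940e+01] F [ 0.5 -0.1 -2.3] w 15.9 g 40.0
tool offset mm [-2.4  0.2 46. ]
spin rad -0.001
```

View pics/over.png

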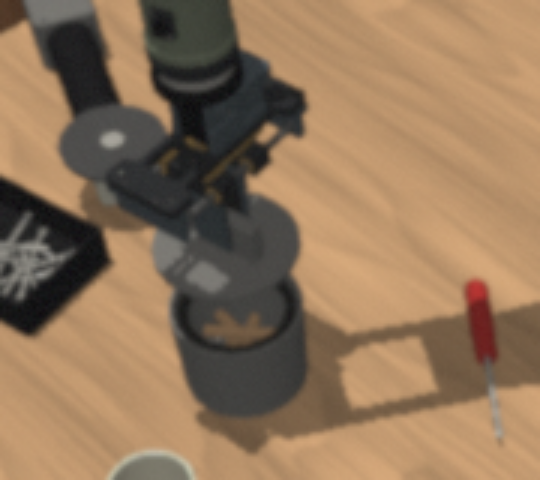

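The crop shows the lid held level over the tub, lid centre at (228,245) and tub mouth at (238,310). I'll shift it slightly and lower it in.

Request:
{"name": "arm_command", "arguments": {
  "motion": [
    {"offset": [-0.0014,0.0004,0.02],"spin": 0},
    {"offset": [0,0,0.025],"spin": 0},
    {"offset": [0,0,0.012],"spin": 0},
    {"offset": [0,0,0.003],"spin": 0},
    {"offset": [0,0,0],"spin": 0}
  ],
  "newtons": 45
}}

```text
time_s: 22.12
ee_pos: [533.9, -294.7, 147.1]
ee_rot: [179.9, 0.0, 99.9]
force: [-0.3, 0.3, -0.7]
gripper_width: 15.8
gripper_force: 45.0
```

Request:
{"name": "arm_command", "arguments": {
  "motion": [
    {"offset": [0,0,0.002],"spin": 0},
    {"offset": [0,0,0.002],"spin": 0},
    {"offset": [0,0,0.002],"spin": 0}
  ]
}}

```text
time_s: 22.5
ee_pos: [533.6, -294.9, 140.5]
ee_rot: [180.0, 0.0, 99.9]
force: [0.4, -0.5, -1.6]
gripper_width: 15.9
gripper_force: 45.0
```

```bash
python3 -c "
from h import *
togo(533,-294.5,135,100)"
```

```text
t 22.50 tcp [ 533.6 -294.9  140.5] rot [1.7998e+02 1.0000e-02 9.9910e+01] F [ 0.4 -0.5 -1.6] w 15.9 g 45.0
tool offset mm [ 0.5 -0.5  5.5]
spin rad -0.002
```

Request:
{"name": "arm_command", "arguments": {
  "motion": [
    {"offset": [0,0,0.002],"spin": 0},
    {"offset": [0,0,0.002],"spin": 0},
    {"offset": [0,0,0.001],"spin": 0}
  ]
}}

```text
time_s: 22.88
ee_pos: [533.5, -294.9, 135.9]
ee_rot: [180.0, -0.0, 99.9]
force: [-1.9, 0.9, 5.1]
gripper_width: 16.0
gripper_force: 45.0
```

Request:
{"name": "arm_command", "arguments": {
  "motion": [
    {"offset": [0,0,0.001],"spin": 0},
    {"offset": [0,0,0.001],"spin": 0},
    {"offset": [0,0,0],"spin": 0}
  ]
}}

```text
time_s: 23.25
ee_pos: [533.5, -294.9, 134.6]
ee_rot: [180.0, 0.0, 99.9]
force: [-1.9, 1.1, 6.1]
gripper_width: 15.8
gripper_force: 45.0
```

It meets the seal at the expected height with little side force, so I'll press it down.

Request:
{"name": "arm_command", "arguments": {
  "motion": [
    {"offset": [0,0,0.0015],"spin": 0},
    {"offset": [0,0,0.0015],"spin": 0},
    {"offset": [0,0,0.0015],"spin": 0}
  ]
}}

```text
time_s: 23.62
ee_pos: [533.5, -294.9, 130.2]
ee_rot: [180.0, 0.0, 99.9]
force: [-2.5, 1.5, 6.3]
gripper_width: 15.7
gripper_force: 45.0
```

Request:
{"name": "arm_command", "arguments": {
  "motion": [
    {"offset": [0,0,0.0015],"spin": 0},
    {"offset": [0,0,0.001],"spin": 0},
    {"offset": [0,0,0.001],"spin": 0},
    {"offset": [0,0,0],"spin": 0}
  ]
}}

```text
time_s: 24.12
ee_pos: [533.5, -294.9, 128.0]
ee_rot: [179.9, 0.0, 99.9]
force: [-2.7, 2.1, 12.7]
gripper_width: 15.7
gripper_force: 45.0
```

Request:
{"name": "arm_command", "arguments": {
  "motion": [
    {"offset": [0,0,0.001],"spin": 0},
    {"offset": [0,0,0.001],"spin": 0},
    {"offset": [0,0,0],"spin": 0}
  ]
}}

```text
time_s: 24.5
ee_pos: [533.5, -294.9, 127.9]
ee_rot: [179.9, 0.1, 99.9]
force: [-6.1, 3.6, 21.9]
gripper_width: 15.8
gripper_force: 45.0
```

The force climbed to 22 N with no further travel, so the flange is on the rim. I'll relax, release and back off.

Request:
{"name": "arm_command", "arguments": {
  "motion": [
    {"offset": [0,0,-0.001],"spin": 0},
    {"offset": [0,0,0],"spin": 0},
    {"offset": [0,0,0],"spin": 0}
  ]
}}

```text
time_s: 24.88
ee_pos: [533.5, -294.9, 127.9]
ee_rot: [179.9, 0.1, 99.9]
force: [-5.5, 2.6, 16.7]
gripper_width: 15.6
gripper_force: 45.0
```

Request:
{"name": "arm_command", "arguments": {
  "motion": [
    {"offset": [0,0,0],"spin": 0},
    {"offset": [0,0,0],"spin": 0},
    {"offset": [0,0,0],"spin": 0},
    {"offset": [0,0,0],"spin": 0}
  ],
  "jaw": 0.07
}}

```text
time_s: 25.38
ee_pos: [533.5, -294.8, 124.0]
ee_rot: [-180.0, -0.0, 99.9]
force: [-0.9, 0.4, 0.3]
gripper_width: 52.8
gripper_force: 0.0
```

Request:
{"name": "arm_command", "arguments": {
  "motion": [
    {"offset": [0,0,-0.03],"spin": 0},
    {"offset": [0,0,-0.05],"spin": 0},
    {"offset": [0,0,-0.04],"spin": 0},
    {"offset": [0.05,0,0],"spin": 0},
    {"offset": [0.05,0,0],"spin": 0}
  ]
}}

```text
time_s: 26.0
ee_pos: [516.3, -195.6, 244.7]
ee_rot: [179.9, 0.0, 99.8]
force: [0.9, 1.2, -0.9]
gripper_width: 69.7
gripper_force: 0.0
```

Request:
{"name": "arm_command", "arguments": {
  "motion": [
    {"offset": [0.06,0,0],"spin": 0},
    {"offset": [0.06,0,0],"spin": 0},
    {"offset": [0.03,0,0],"spin": 0},
    {"offset": [0,0,0],"spin": 0}
  ]
}}

```text
time_s: 26.5
ee_pos: [490.1, -47.0, 244.5]
ee_rot: [180.0, -0.0, 100.1]
force: [0.6, -1.2, -0.7]
gripper_width: 70.0
gripper_force: 0.0
```

```bash
python3 - <<'E'
from h import *
im2,P2=grab("scene"); im1,P1=grab("top")
cv2.imwrite("pics/final.png",np.hstack([cv2.resize(im2[60:260,160:400],None,fx=1.6,fy=1.6),cv2.resize(im1[80:280,250:500],None,fx=1.6,fy=1.6)]))
for n,P in(("scene",P2),("top",P1)):
    Q=P.reshape(-1,3); Q=Q[np.hypot(Q[:,0]-533,Q[:,1]+294)<90]
    f=Q[(Q[:,2]>102.5)&(Q[:,2]<113)]
    m=np.median(f,0); nn=np.linalg.svd(f-f.mean(0))[2][2]
    print(n,"lid",len(f),cv2.minEnclosingCircle(f[:,:2].astype(np.float32)),m,"tilt",np.degrees(np.arccos(abs(nn[2]))),nn)
togo(533,-294,200)
E
```

```text
scene lid 1008 ((531.451416015625, -295.0335388183594), 70.70018005371094) [ 544.81023697 -285.64233176  108.97212952] tilt 0.17212677991106812 [-5.03230202e-04 -2.96172651e-03 -9.99995487e-01]
top lid 1936 ((533.7643432617188, -295.24237060546875), 68.38443756103516) [ 531.45332219 -298.11498685  106.20569937] tilt 0.24393561598338664 [ 0.0012235   0.00407787 -0.99999094]
t 26.60 tcp [490.7 -48.9 244.5] rot [1.7999e+02 4.0000e-02 9.9950e+01] F [ 0.1 -0.2 -1.3] w 70.0 g 0.0
tool offset mm [-248.7   -0.7   44.6]
```

View pics/final.png

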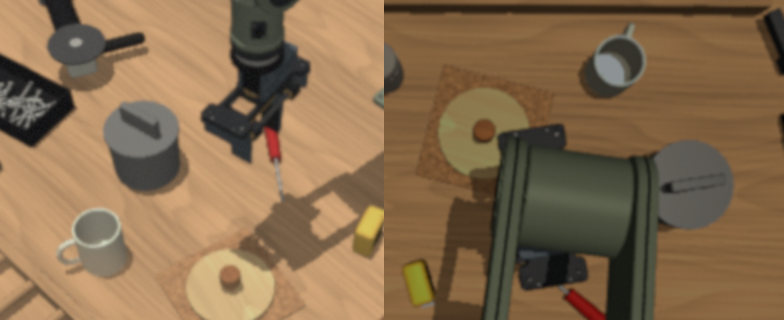

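The final picture shows the lid seated level on the tub at (143,130), with its top face at about 106 mm. The cover is flat on the mat at (230,285), the bystanders are where they were and the arm is clear. Handing in.

```bash
python3 -c "
from h import *
print(env.job_done())"
```

```text
the job is handed in; nothing more can be done
None
```

The job is handed in, but no verdict came back: the dust cover is flat, knob up, in the middle of the mat, and the airtight lid is pressed down level on the tub and released, with the bystanders untouched.

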